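Clamp a sample panel between the fence and the sliding stop

TASK

Clamp the white sample panel in the jig so it can be painted: loosen the red clamp knob on the grey sliding stop by turning it anticlockwise, slide the stop along its track so that it pushes the panel flat and square against the dark wooden fence with no play left, then turn the knob clockwise until it is tight again and let go. Leave the paint tin, the tub, the brush and the tape where they are.

Things in the scene. Friction and masses are not known exactly. Their poses are not given: they have to be found in the camera images.
- jig: Fixed brown wooden jig board, 200 mm (its x) by 500 mm (its y) by 22 mm thick, lying flat; origin at the centre of its underside, z up, turned about z. An aluminium track lies flush along its centre line, parallel to its y axis. The stop slides on it towards +y, where the fence is.
- stop (a joint): Travel of the grey metal stop along the jig's +y axis, m, 0 to 0.215; its centre lies at jig x = 0, y = -0.170 + this. A block 60 x 60 mm, 33 mm high, on the jig board; on its +y side, flush with its front, a pushing bar 130 mm wide (jig x), 16 mm thick, 27 mm high. Free, it slides with about 2 N, plus 1 to 2 N to push the panel; tight, it slips only above about 30 to 50 N.
- stop_face (a point): Centre of the stop's flat pushing face (towards the fence), 30 mm in front of the knob's axis in jig y and 14 mm above the board.
- knob (a joint): Angle of the red clamp knob, rad, growing clockwise seen from above. 0 = fully loose (end stop), the bar of the knob lies across the track (along jig x); 1.57 = end stop, the bar lies along the track (jig y). The clamp begins to bite at 0.6 and is tight from 1.15. It turns against about 0.1 N m of friction, up to 0.2 N m near the tight end, and stays where it is left. It starts tight, between 1.25 and 1.45.
- knob_grip (a point): Point on the knob's vertical axis, mid-height of its grip: a red plastic bar 56 mm long, 14 mm wide and 28 mm high, its flat sides to be pinched from above; this point is 12 mm below the bar's top and 16 mm above its underside, 85 mm above the table. Its x axis runs along the bar and turns with the knob. Below the bar is a red collar of 14 mm radius and 6 mm thick, the block's top is 30 mm below this point. A white dash marks one end of the bar's top.
- fence: Fixed dark wooden fence on the jig board, 140 mm (x) by 30 mm (y) by 30 mm high, its axes parallel to the jig's; origin at the centre of its underside. Its place along the jig differs from day to day.
- fence_face (a point): Centre of the fence's flat face that looks to the stop (15 mm from the fence's centre in -y, 14 mm above the board); axes parallel to the jig's.
- panel: Loose white rigid sample panel with grey brush strokes, 140 mm (its x) by 160 mm (its y) by 12 mm thick, about 0.2 kg, lying flat on the jig board between stop and fence, slightly askew; origin at the centre of its underside. Pinched snugly, stop face and fence face stand 160 mm apart.
- paint_tin: Loose white paint tin, 110 mm diameter, 112 mm high, origin at the centre of its underside; a bystander.
- tub: Loose open yellow plastic tub, 140 by 110 mm, 55 mm high, origin at the centre of its underside; a bystander.
- brush: Loose wide paint brush lying flat, 193 mm long along its x, 62 mm wide, 22 mm high; origin on its underside near the metal ferrule; a bystander.
- tape: Loose yellow roll of tape lying flat, 100 mm diameter, 25 mm high, origin at the centre of its underside; a bystander.
Mind the look-alikes: they are no part of the job. There is more than one size of the panel; the one meant has the size given above.

How it is judged:
By the outcome, as a careful person would: the job done as asked, in the order asked, and still so for the second after the job is handed in, with the robot touching nothing.
It also fails if it takes over 43 s, if anything falls off the work surface, if the arm or the gripper's body presses on something with over 40 N, if the wrist force passes 120 N, or if a joint passes its speed limit or range.

ROBOT

A 6-joint arm with a two-finger parallel gripper is mounted at the origin on the work surface. World frame = base frame: x ahead of the robot, y to its left, z up, the work surface at z = 0. Lengths are in m, angles in degrees, forces in N, time in s.
With the tool pointing down it reaches from about 0.4 to 0.825 m from the base axis. Payload 7 kg.
Tool frame: the origin (TCP) lies midway between the tips of the shut fingers; the grasp point (between the pads) lies 19 mm behind it; z points along the fingers, y is the line along which they close (so a half turn about z gives the same grasp; the last joint's range is limited). The gripper opens to 88 mm and grips with 3 to 60 N. Pads are 19 mm wide; open, the fingers measure 130 mm over their backs; the gripper's body (78 mm by 193 mm) begins 47 mm behind the grasp point.
Start: joints at [-47.321, 20.546, 0.682, 0, -70.136, -16.507], TCP at [0.298, -0.606, 0.227] pointing down, gripper open.
Joint ranges: [-176.03, 176.03], [-82.01, 121.73], [-58.28, 71.71], [-173.87, 95.51], [-174.79, -0.11], [-173.66, 173.66]. Speed limits (degrees/s): [136.94, 136.94, 172.46, 180, 180, 180].

INTERFACE

Orientations are given as a 3x3 rotation matrix whose columns are the frame's x, y, z axes.
In Python, from rig import robot gives the robot as it stands. Calls block until the motion is done:
- robot.goto(position, orientation): joint-space move of the TCP to a pose.
- robot.servo_line(position, ori=None, speed=0.15): straight line of the TCP; ori=None keeps the orientation; speed is the mean speed in m/s.
- robot.movej(angles): joint-space move.
- robot.move_gripper(opening): opening from 0.0 (shut) to 1.0 (fully open); the grip force is fixed at half the most; returns when the fingers have stopped.
- robot.dwell(seconds).
- robot.ik(position, orientation): joint angles nearest the present ones, or None.
- robot.grab_frame(name): name is "side" or "top"; returns (picture, depth): 400x640x3 uint8, red, green, blue; 400x640 float32, m along the optical axis (not along the pixel's ray), 0 where there is no reading.
- robot.camera_info(name): a dict with "vfov" (degrees; the focal length in pixels is half the picture's height over the tangent of half this angle, whatever the lens; pixels are square), "cx", "cy" (the principal point, pixels), "view" (4x4, takes a point from world to camera coordinates). Camera axes: x right, y down, z forward; pixel columns grow to the right and rows downward; lengths in m; the calibration is good to about 2 mm. A picture is of the moment at which its call begins. camera_info takes no time and is no camera call.
A pose or a line that the arm cannot do raises robot.Unreachable and nothing moves.
- robot.job_done(): hands the job in; it is judged then, once.
Readings, each from a call of its own:
- robot.read_t(): time.
- robot.read_qpos(): joint angles.
- robot.read_qvel(): joint speeds.
- robot.read_effort(): joint torques, N m.
- robot.read_position(): TCP position.
- robot.read_tcp_rot(): TCP orientation.
- robot.read_force(): force on the tool from outside, world axes, zero at the start.
- robot.read_ft_torque(): the same for the moment, N m.
- robot.read_grip_width(): opening from 0.0 (shut) to 1.0 (fully open).
- robot.read_finger_force(): force on a finger pad.
Only numpy, scipy, OpenCV 4.12 (cv2) and the standard library are available. Lean on these libraries where they do the work, as an engineer would, in place of code of your own. Each camera call takes 0.05 s, during which the arm holds its last target. There are 200 camera calls.

## Working session

There is one attempt and no reset: what is moved stays moved. The work goes in short steps, each a Python script; the robot and the scene stay as the last script left them, time stands still between calls to the robot, and variables do not carry over. Pictures are saved under pics/ and viewed, at most 10 in all, crops included, and the job is handed in when it is done.

```bash
mkdir -p pics; ls; cat > h.py <<'E'
import numpy as np, cv2
from rig import robot
def grab(n,save=None):
    im,d=robot.grab_frame(n)
    if save: cv2.imwrite(f'pics/{save}.png',im[:,:,::-1])
    return im,d
def K(n):
    c=robot.camera_info(n); f=200/np.tan(np.radians(c['vfov'])/2); return f,c['cx'],c['cy'],np.array(c['view'])
def onplane(n,uv,z):
    f,cx,cy,V=K(n); uv=np.atleast_2d(np.asarray(uv,float))
    r=np.c_[(uv[:,0]-cx)/f,(uv[:,1]-cy)/f,np.ones(len(uv))]@V[:3,:3]
    o=-V[:3,:3].T@V[:3,3]
    return o+r*((z-o[2])/r[:,2])[:,None]
def proj(n,p):
    f,cx,cy,V=K(n); q=np.atleast_2d(p)@V[:3,:3].T+V[:3,3]
    return np.c_[cx+f*q[:,0]/q[:,2],cy+f*q[:,1]/q[:,2]]
def cloud(n,d):
    f,cx,cy,V=K(n); v,u=np.mgrid[:400,:640]
    q=np.stack([(u-cx)/f*d,(v-cy)/f*d,d],-1)
    return (q-V[:3,3])@V[:3,:3]
E
python3 - <<'E'
from h import *
for n in('top','side'):
    grab(n,n+'0'); print(n,robot.camera_info(n))
E
```

```text
pics
top {'vfov': 57.30735965275569, 'cx': 323.5493079516254, 'cy': 198.6749104755237, 'view': array([[ 0.00963083, -0.999935  , -0.00610194, -0.01524949],
       [-0.99719824, -0.00915142, -0.07424227,  0.55651307],
       [ 0.0741816 ,  0.00679985, -0.99722157,  1.14533576],
       [ 0.        ,  0.        ,  0.        ,  1.        ]])}
side {'vfov': 43.04130014623219, 'cx': 318.1727821344528, 'cy': 204.43592290573312, 'view': array([[-0.9747696 , -0.22230518,  0.02011553,  0.56827284],
       [-0.13622791,  0.52109607, -0.84255614,  0.13192239],
       [ 0.17682247, -0.82403841, -0.53823277,  1.38701618],
       [ 0.        ,  0.        ,  0.        ,  1.        ]])}
```

View pics/top0.png

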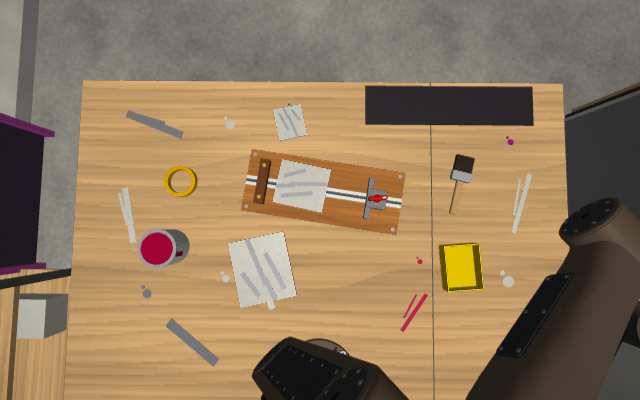

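View pics/side0.png

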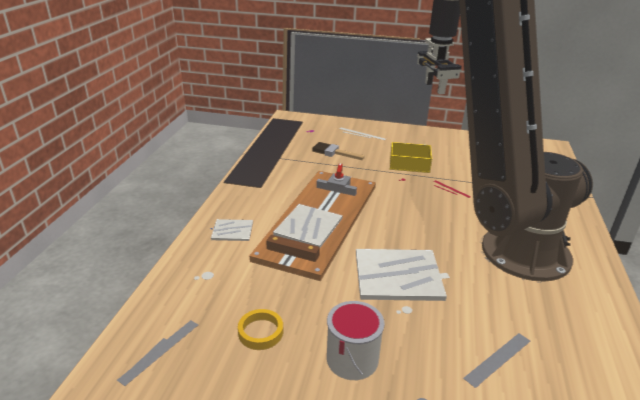

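Top view: the jig runs from (247,180) to (402,203). The fence is at (263,181), the panel at (302,186), and the stop with its red knob at (376,198).
- **Panel candidates:** (302,186) between stop and fence, the small one at (290,121) and the large one at (262,270). I choose the one on the jig.
- **Red candidates:** knob (376,198), red strokes (414,312), paint spot (419,261) and the tin's paint (157,247). I choose the knob on the stop.

```bash
cat > meas.py <<'E'
from h import *
def jigaxes(im):
    hsv=cv2.cvtColor(im,cv2.COLOR_RGB2HSV)
    roi=np.zeros(im.shape[:2],np.uint8); roi[140:245,235:412]=1
    m=((hsv[...,0]<15)&(hsv[...,1]>130)&(hsv[...,2]<190)&(roi>0)).astype(np.uint8)
    m=cv2.morphologyEx(m,cv2.MORPH_OPEN,np.ones((3,3)))
    pts=np.argwhere(m)[:,::-1]
    W=onplane('top',cv2.convexHull(pts.astype(np.int32))[:,0],.022)[:,:2]
    (c,s,a)=cv2.minAreaRect(W.astype(np.float32))
    b=cv2.boxPoints((c,s,a)); e=[b[1]-b[0],b[2]-b[1]]
    y=max(e,key=np.linalg.norm); y=y/np.linalg.norm(y)
    if y[1]<0:y=-y
    return np.array(c),s,y,np.array([y[1],-y[0]])
def red(n,im,box):
    hsv=cv2.cvtColor(im,cv2.COLOR_RGB2HSV); u0,u1,v0,v1=box
    m=((hsv[...,0]<6)|(hsv[...,0]>172))&(hsv[...,1]>170)&(hsv[...,2]>90)
    k=np.zeros_like(m);k[v0:v1,u0:u1]=m[v0:v1,u0:u1]; return k
E
python3 - <<'E'
from meas import *
im,d=grab('top'); c,s,y,x=jigaxes(im); print('jig',c,s,'y',y,np.degrees(np.arctan2(y[1],y[0])))
P=cloud('top',d)
def tojig(w): w=np.atleast_2d(w)[:,:2]-c; return np.c_[w@x,w@y]
k=red('top',im,(355,400,175,220)); Q=P[k]; print('red n',k.sum(),'z',np.percentile(Q[:,2],[5,50,95]))
t=k&(P[...,2]>.085); uv=np.argwhere(t)[:,::-1]
W=onplane('top',uv,.097)[:,:2]; print('knob top mean',W.mean(0),'jig',tojig(W).mean(0),cv2.minAreaRect(W.astype(np.float32)))
# stop bits & panel by depth/colour in jig frame
J=np.dstack([(P[...,:2]-c)@x,(P[...,:2]-c)@y]); inb=(abs(J[...,0])<.1)&(abs(J[...,1])<.25)
z=P[...,2]; print('board z',np.median(z[inb]))
hsv=cv2.cvtColor(im,cv2.COLOR_RGB2HSV)
bar=inb&(J[...,1]<-.02)&(z>.040)&(z<.062)&(hsv[...,1]<90)
print('stop bbox',bar.sum(),J[bar].min(0),J[bar].max(0))
fe=inb&(J[...,1]>.05)&(z>.045); print('fence',fe.sum(),J[fe].min(0),J[fe].max(0))
pa=(inb&(z>.027)&(z<.043)&(hsv[...,1]<50)&(hsv[...,2]>120)&(J[...,1]>-.08)).astype(np.uint8)
pa=cv2.morphologyEx(pa,cv2.MORPH_OPEN,np.ones((3,3)))
w=tojig(onplane('top',np.argwhere(pa)[:,::-1],.034)); r=cv2.minAreaRect(w.astype(np.float32)); print('panel',r,'\n',cv2.boxPoints(r))
ims,ds=grab('side')
ks=red('side',ims,(325,350,155,190)); Ps=cloud('side',ds)[ks]; print('side red',ks.sum(),Ps.mean(0),Ps[:,2].max())
a=cv2.resize(im[140:240,240:410],None,fx=4,fy=4,interpolation=cv2.INTER_CUBIC)[:,:,::-1]
b=cv2.resize(ims[150:200,300:385],None,fx=8,fy=4*0+8,interpolation=cv2.INTER_CUBIC)[:,:,::-1]
b=cv2.resize(b,(340,200)); o=np.zeros((600,680,3),np.uint8);o[:400]=a;o[400:,:340]=b;cv2.imwrite('pics/crop1.png',o)
E
```

```text
jig [ 0.5806284  -0.00771534] (0.4957318603992462, 0.19673095643520355) y [0.14517735 0.9894057 ] 81.65245
red n 85 z [0.06880259 0.09466014 0.09910037]
knob top mean [ 0.55544935 -0.16614828] jig [-0.00191141 -0.16040987] ((0.5565094351768494, -0.17049941420555115), (0.013863245956599712, 0.05088932812213898), 5.3026275634765625)
board z 0.022896442473883904
stop bbox 379 [-0.0642016  -0.19649789] [ 0.06474105 -0.13597213]
fence 436 [-0.068657    0.17948576] [0.07101369 0.21061413]
panel ((0.006623804569244385, 0.07020747661590576), (0.15975497663021088, 0.13817459344863892), 86.68742370605469) 
 [[-0.06696364 -0.00554447]
 [ 0.07098009 -0.01352863]
 [ 0.08021124  0.14595942]
 [-0.05773249  0.15394358]]
side red 34 [ 0.55426202 -0.15960792  0.09287427] 0.10230620202859253
```

View pics/crop1.png

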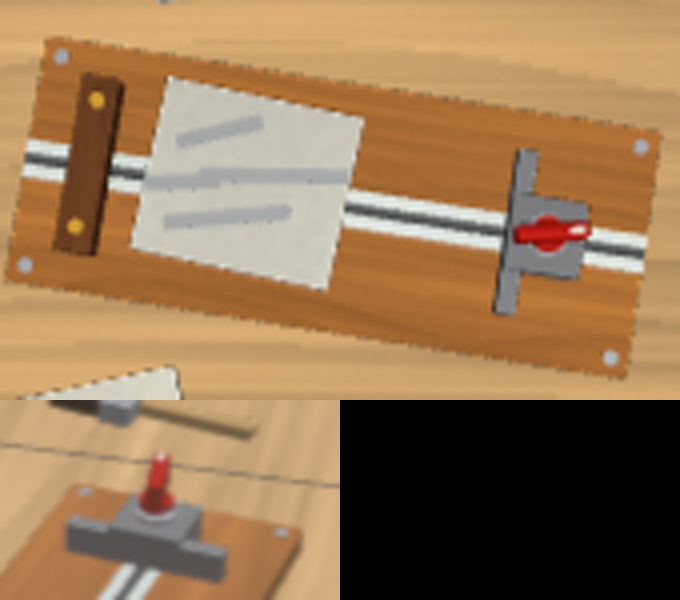

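The crop confirms the choice. The red bar sits on the grey stop, its white dash at the right end, about 13.6° from the track (knob about 1.33). The panel is slightly askew and clear of both stop and fence. The sizes agree with those given: fence 140×31, bar 129, panel 160×138 mm. Next I grip the knob.

```bash
cat > c.py <<'E'
from h import *
C=np.array([.5806,-.0077]); Y=np.array([.14518,.98941]); X=np.array([.98941,-.14518]); A=-8.35
def R(knob,flip=0):
    f=np.radians(A-np.degrees(knob)+90+flip); y=np.array([np.cos(f),np.sin(f),0]); z=np.array([0,0,-1.]); return np.c_[np.cross(y,z),y,z]
def pos(jy,z,jx=0): p=C+Y*jy+X*jx; return np.array([p[0],p[1],z])
def jig(): 
    p=robot.read_position(); d=p[:2]-C; return np.array([d@X,d@Y,p[2]]).round(4)
def F(): f=np.array(robot.read_force()); return np.array([f[:2]@X,f[:2]@Y,f[2]]).round(1)
E
python3 - <<'E'
from c import *
for fl in(0,180):
    for kn,jy in((1.333,-.165),(.1,-.165),(.1,-.01),(1.5,-.01)):
        q=robot.ik(pos(jy,.067),R(kn,fl)); print(fl,kn,jy,None if q is None else np.round(q,1))
E
```

```text
0 1.333 -0.165 None
0 0.1 -0.165 [   2.2   20.6  -22.6    0.   -46.9 -106.2]
0 0.1 -0.01 [  17.6   20.4  -22.9    0.   -46.7 -121.7]
0 1.5 -0.01 [ 17.6  20.4 -22.9   0.  -46.7 158.1]
180 1.333 -0.165 [  2.2  20.6 -22.6   0.  -46.9   3.1]
180 0.1 -0.165 [  2.2  20.6 -22.6   0.  -46.9  73.8]
180 0.1 -0.01 [ 17.6  20.4 -22.9   0.  -46.7  58.3]
180 1.5 -0.01 [ 17.6  20.4 -22.9   0.  -46.7 -21.9]
```

```bash
python3 - <<'E'
from c import *
k=1.333
robot.goto(pos(-.165,.17),R(k,180)); print(robot.read_t(),jig(),F())
robot.servo_line(pos(-.165,.067)); print(jig(),F())
robot.move_gripper(0.0); print(robot.read_t(),robot.read_grip_width()*88,robot.read_finger_force(),F(),robot.read_ft_torque(),jig())
grab('side','s1')
im,_=grab('side'); cv2.imwrite('pics/s1c.png',cv2.resize(im[100:260,230:430],None,fx=4,fy=3.75)[:,:,::-1])
E
```

```text
2.05 [ 0.     -0.1658  0.1701] [ 0.7 -0.7  0.5]
[ 0.0006 -0.1652  0.0677] [ 0.7  1.1 -0.4]
3.9 25.88641283556879 30.000984370708466 [-4.  -0.1  2.4] [ 0.01625575  1.64335872 -0.02296211] [-0.0009 -0.1652  0.0668]
```

View pics/s1c.png

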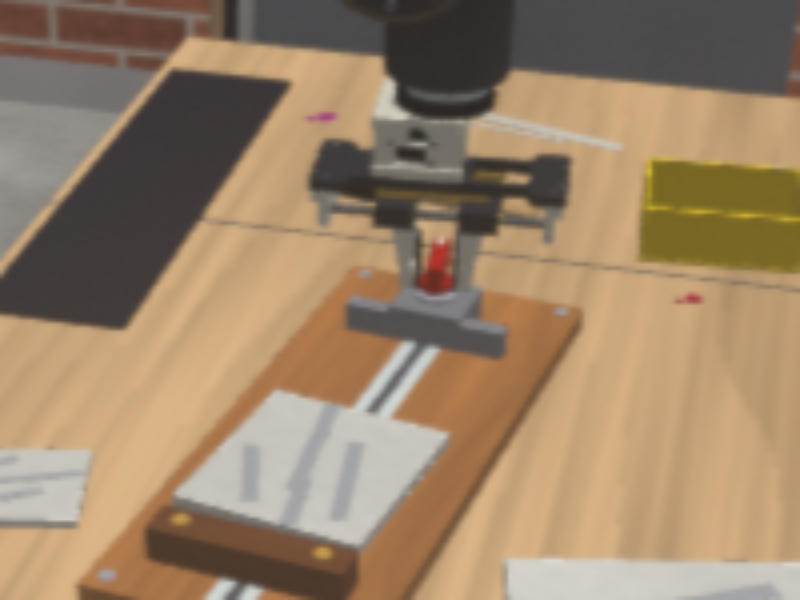

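The picture shows the fingers either side of the red knob, with gaps to the bar. The 26 mm width fits the 28 mm collar, not the 14 mm bar, so the collar must sit right under the bar. I'll open, rise 7 mm and grip again.

```bash
python3 - <<'E'
from c import *
robot.move_gripper(0.5); robot.servo_line(pos(-.165,.074),speed=.05); print(jig(),F())
robot.move_gripper(0.0); print(robot.read_t(),robot.read_grip_width()*88,robot.read_finger_force(),F(),np.round(robot.read_ft_torque(),2),jig())
E
```

```text
[ 0.0004 -0.1649  0.0746] [-0.1  0.5  0. ]
5.4667 13.788699153235436 29.878863394260406 [-3.5 -0.7  3.7] [-0.05  1.56 -0.02] [-0.0009 -0.1652  0.0739]
```

The width is now 13.8 mm, so the bar is held. Next I loosen it in steps.

```bash
python3 - <<'E'
from c import *
for k in(1.1,.8,.5,.25,.1):
    robot.goto(pos(-.165,.074),R(k,180)); print(k,robot.read_t(),np.round(robot.read_ft_torque(),2),F(),jig(),round(robot.read_grip_width()*88,1))
im,_=grab('side'); cv2.imwrite('pics/s2c.png',cv2.resize(im[130:230,270:395],None,fx=6,fy=6)[:,:,::-1])
E
```

```text
1.1 5.8 [-0.2   2.35  0.07] [-6.1 -1.3  4.9] [-0.0016 -0.1655  0.0738] 13.7
0.8 6.1917 [-0.88  3.23  0.07] [-7.1 -2.8  7.3] [-0.0024 -0.166   0.0738] 13.9
0.5 6.5833 [-0.26  3.85  0.07] [-9.2 -1.3  8. ] [-0.0029 -0.1659  0.0738] 14.0
0.25 6.9333 [-0.07  4.2   0.06] [-11.1  -1.9  10.2] [-0.0032 -0.1659  0.0737] 13.9
0.1 7.2 [-0.06  4.25  0.12] [-10.7  -1.1   9.5] [-0.0033 -0.1658  0.0738] 14.0
```

View pics/s2c.png

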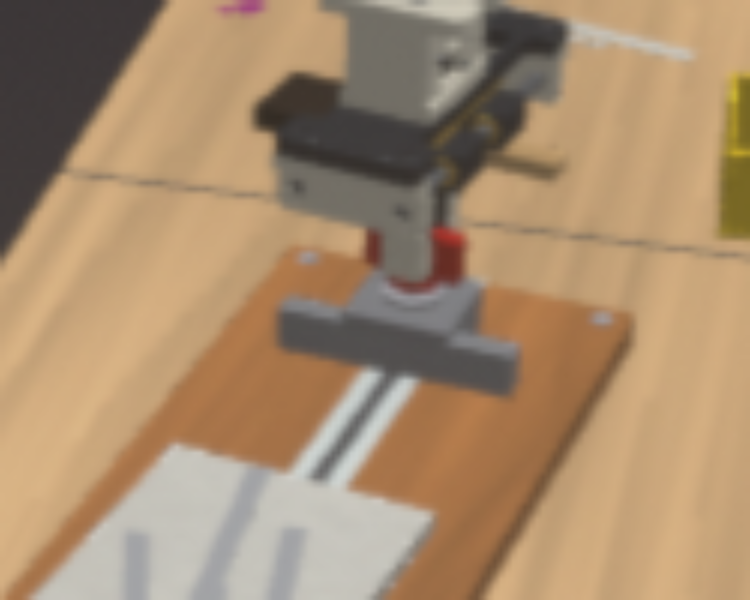

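The red bar now lies across the track with the fingers on its flat sides, so the knob is loose and the stop is unmoved. Next I relieve the sideways force and slide.

```bash
python3 - <<'E'
from c import *
jx=-.0035; o=R(.1,180)
def st(t): print(t,round(robot.read_t(),2),F(),jig(),round(robot.read_grip_width()*88,1))
robot.servo_line(pos(-.165,.0735,jx),o,speed=.03); st('relief')
robot.servo_line(pos(-.06,.0735,jx),o,speed=.06); st('slide')
for jy in(-.04,-.03,-.022):
    robot.servo_line(pos(jy,.0735,jx),o,speed=.03); st(jy)
im,_=grab('top'); cv2.imwrite('pics/t2.png',cv2.resize(im[140:240,240:410],None,fx=4,fy=4,interpolation=cv2.INTER_CUBIC)[:,:,::-1])
E
```

```text
relief 7.52 [-2.7 -1.8  4.9] [-0.0035 -0.1652  0.0738] 13.9
slide 9.42 [-2.8 -0.5  5.7] [-0.0032 -0.0597  0.0738] 13.8
-0.04 10.23 [-2.8 -0.4  5.1] [-0.0032 -0.0397  0.0738] 14.1
-0.03 10.72 [-2.6 -0.2  6.7] [-0.0032 -0.0295  0.0738] 13.9
-0.022 11.13 [-1.2 -1.   5.5] [-0.0032 -0.0215  0.0738] 13.7
```

View pics/t2.png

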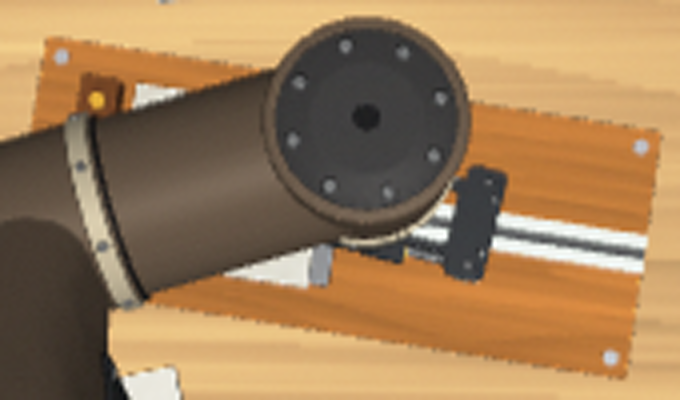

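The arm covers most of it, but the stop has moved with the hand: its grey bar end at (320,265) meets the white panel. I'll push on in small steps until the force rises.

```bash
python3 - <<'E'
from c import *
jx=-.0035; o=R(.1,180); jy=-.022
while jy<.004:
    jy+=.0015; robot.servo_line(pos(jy,.0735,jx),o,speed=.02)
    f=np.mean([F() for _ in range(3)],0); print(round(jy,4),round(robot.read_t(),2),f.round(1),jig(),round(robot.read_grip_width()*88,1))
    if f[1]<-14: break
im,_=grab('side'); cv2.imwrite('pics/s3.png',cv2.resize(im[150:280,240:400],None,fx=4.6,fy=4.6)[:,:,::-1])
E
```

```text
-0.0205 11.43 [-1.1 -1.6  5.6] [-0.0032 -0.0202  0.0738] 13.5
-0.019 11.68 [-2.2 -2.7  5.4] [-0.0032 -0.0187  0.0738] 14.2
-0.0175 11.93 [-1.7 -2.9  4.8] [-0.0032 -0.0172  0.0738] 14.1
-0.016 12.18 [-2.6 -2.8  5.1] [-0.0032 -0.0158  0.0738] 13.6
-0.0145 12.43 [-1.5 -2.1  5.8] [-0.0032 -0.0143  0.0738] 14.1
-0.013 12.68 [-1.7 -1.5  5.9] [-0.0032 -0.0127  0.0738] 13.9
-0.0115 12.93 [-1.2 -4.1  4.9] [-0.0032 -0.0115  0.0738] 14.0
-0.01 13.18 [  0.5 -10.5   5.9] [-0.0032 -0.0114  0.0738] 14.0
-0.0085 13.43 [  2.9 -16.1   5.2] [-0.0033 -0.0112  0.0738] 14.1
```

View pics/s3.png

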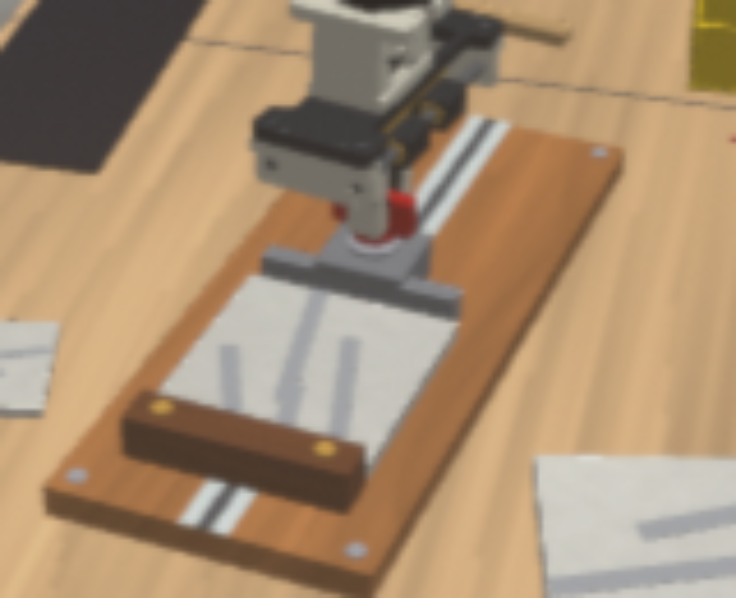

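The panel sits flat between the stop's bar and the fence, square to both. Hard contact came at jig y = -0.0113, against -0.0105 predicted. I'll tighten while holding the push.

```bash
python3 - <<'E'
from c import *
for k in(.4,.7,1.0,1.25,1.45):
    robot.goto(pos(-.0085,.0735,-.0035),R(k,180)); print(k,round(robot.read_t(),2),np.round(robot.read_ft_torque(),2),F(),jig(),round(robot.read_grip_width()*88,1))
y=robot.read_tcp_rot()[:,1]; a=np.degrees(np.arctan2(y[1],y[0])); print('knob est',np.radians((A+90+180-a)%180))
E
```

```text
0.4 13.88 [-4.92 -0.08 -0.15] [  2.1 -12.2   5.1] [-0.003  -0.0103  0.0738] 13.9
0.7 14.27 [-3.77 -0.54 -0.07] [ 3.2 -9.8  2.5] [-0.0025 -0.0095  0.0738] 13.7
1.0 14.66 [-3.22 -1.28 -0.09] [ 5.2 -8.  -0.3] [-0.0018 -0.0089  0.0739] 13.9
1.25 15.01 [-3.   -2.16 -0.01] [ 7.9 -7.1 -1.8] [-0.0011 -0.0085  0.0739] 13.2
1.45 15.32 [-3.2  -2.99  0.03] [ 8.6 -8.5 -3.5] [-0.0004 -0.0083  0.0739] 13.8
knob est 1.4502147688507854
```

```bash
python3 - <<'E'
from c import *
robot.move_gripper(0.5); print(F(),jig())
robot.servo_line(pos(-.008,.18),speed=.1); robot.goto(np.array([.3,-.55,.25]),np.array(robot.read_tcp_rot())); print(robot.read_t())
from meas import *
im,d=grab('top'); c,s,y,x=jigaxes(im); print(c,y)
P=cloud('top',d); J=np.dstack([(P[...,:2]-c)@x,(P[...,:2]-c)@y]); inb=(abs(J[...,0])<.1)&(abs(J[...,1])<.25); z=P[...,2]
hsv=cv2.cvtColor(im,cv2.COLOR_RGB2HSV)
k=red('top',im,(305,355,160,215))&(z>.085); W=onplane('top',np.argwhere(k)[:,::-1],.097)[:,:2]; r=cv2.minAreaRect(W.astype(np.float32)); print('knob',r,'jig y',(np.array(r[0])-c)@y)
bar=inb&(J[...,1]<.06)&(z>.040)&(z<.062)&(hsv[...,1]<90); print('stop',J[bar].min(0),J[bar].max(0))
pa=(inb&(z>.027)&(z<.043)&(hsv[...,1]<50)&(hsv[...,2]>120)&(J[...,1]>0)).astype(np.uint8); pa=cv2.morphologyEx(pa,cv2.MORPH_OPEN,np.ones((3,3)))
w=onplane('top',np.argwhere(pa)[:,::-1],.034)[:,:2]-c; w=np.c_[w@x,w@y]; print('panel',cv2.minAreaRect(w.astype(np.float32)))
ims,_=grab('side')
o=np.zeros((600,680,3),np.uint8); o[:300]=cv2.resize(im[155:230,240:410],(680,300),interpolation=cv2.INTER_CUBIC); o[300:,:369]=cv2.resize(ims[150:280,240:400],(369,300)); o[300:,380:]=cv2.resize(ims,(300,300))
cv2.imwrite('pics/fin.png',o[:,:,::-1])
E
```

```text
[ 0.2 -1.  -0. ] [-0.0035 -0.0085  0.0735]
19.4333
[ 0.58057898 -0.00792849] [0.14820102 0.9889572 ]
knob ((0.5799657106399536, -0.019050326198339462), (0.01198576483875513, 0.050700243562459946), 0.5184001922607422) jig y -0.011089907209364425
stop [-0.06381764 -0.03958255] [0.06512656 0.02020548]
panel ((0.001571163535118103, 0.10020722448825836), (0.13855494558811188, 0.158897265791893), 0.10363403707742691)
```

View pics/fin.png

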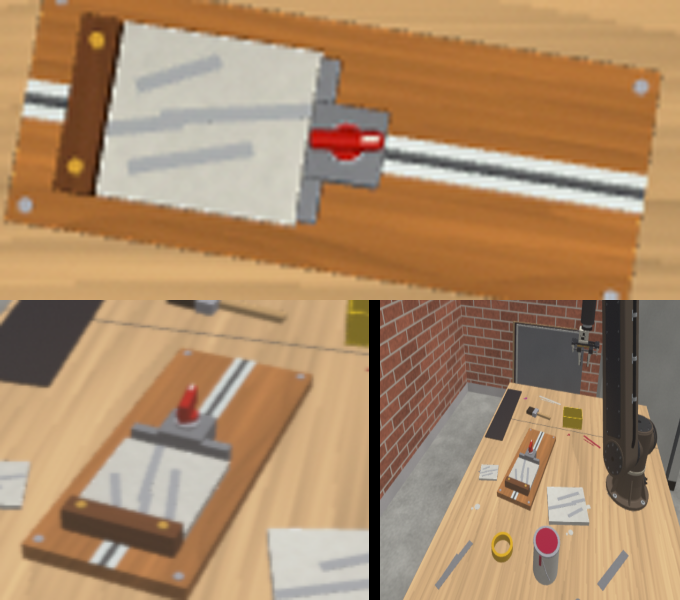

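The final picture shows the panel flat and square (0.1°) between stop and fence, and the knob bar nearly along the track (about 1.41, so tight). The bystanders look undisturbed and the hand is clear.

```bash
python3 -c "
from rig import robot
print(robot.job_done())"
```

```text
the job is handed in; nothing more can be done
None
```

The job is handed in: the panel is clamped square against the fence (0.1° off by the camera), the knob is tight at about 1.41 rad, and the arm is clear, about 19 s into the 43 s allowed; my first pinch closed on the collar instead of the bar, so I regripped before turning.

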